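Close the microscope sample chamber with its keyed cover

TASK

Close the sample chamber: lift the loose metal cover by its black fin and set it gently on the blue rim, turning it until its orange tab drops into the notch in the rim, so that the cover sits fully home and level. Let go of it, and do not tip the cover over or disturb the other things on the table.

Things in the scene. Friction and masses are not known exactly. Their poses are not given: they have to be found in the camera images.
- cover_center (a point): Loose cover's centre, on its axis half-way up, 20.5 mm above the table as it lies: 9.5 mm above the disc's top, 14.5 mm above the disc's underside (which comes to rest on the rim), 20.5 mm below the fin's top. x points to the orange tab, z up. On top a black fin to grip: 14 mm thick along x, 44 mm long along y, 30 mm tall.
- chamber_rim (a point): Centre of the chamber's blue rim, level with its flat top, 52 mm above the table; z up. Opening 80 mm, outside 108 mm across. The rim has one notch 14 mm wide, 10 mm deep, for the cover's tab. It points up to 0.5 rad either way from this x axis, at random; NO reading gives it: look or feel for it. Fully home, cover_center is 14.5 mm above this point.
- cover: The same cover (about 0.22 kg, varies), origin at its underside. Aluminium disc 96 mm across, 5 mm thick; beneath it a boss 75 mm across, 6 mm deep, on which it lies. Orange tab 8 mm wide along +x, from 34 to 60 mm from the axis, as deep as the boss; resting on the rim instead of in the notch, it holds the cover up to 6 mm high and askew.
- chamber: Sample chamber bolted to the table: round aluminium pot on a 130 mm square foot, with a blue ring as its rim (clamped: light forces do not turn it); a small white specimen inside, well below the rim. Origin at the centre of the foot's underside, 52 mm below chamber_rim; same axes.
- lens_center (a point): Bystander: black lens barrel, 48 mm across, 50 mm tall, upright; point at its centre.
- oil_center (a point): Bystander: small amber bottle, 32 mm across, 80 mm tall; point at its centre.
- samplebox_center (a point): Bystander: white sample box, 85 mm square, 48 mm tall; point at its centre.
- driver: Bystander: red screwdriver, 170 mm long, lying on the table; origin beneath it.
- dish_center (a point): Bystander: shallow glass dish, 80 mm across, 16 mm tall; point at its centre.
There are look-alikes about, which are no part of the job. What is shaped like the cover but pink or turquoise is not meant.

How it is judged:
By the outcome, as a careful person would: the job done as asked, in the order asked, and still so for the second after the job is handed in, with the robot touching nothing.
It also fails if it takes over 51 s, if anything falls off the work surface, if the arm or the gripper's body presses on something with over 40 N, if the wrist force passes 120 N, or if a joint passes its speed limit or range.

ROBOT

A 6-joint arm with a two-finger parallel gripper is mounted at the origin on the work surface. World frame = base frame: x ahead of the robot, y to its left, z up, the work surface at z = 0. Lengths are in m, angles in rad, forces in N, time in s.
With the tool pointing down it reaches from about 0.35 to 0.775 m from the base axis. Payload 5.5 kg.
Tool frame: the origin (TCP) lies midway between the tips of the shut fingers; the grasp point (between the pads) lies 19 mm behind it; z points along the fingers, y is the line along which they close (so a half turn about z gives the same grasp; the last joint's range is limited). The gripper opens to 85 mm and grips with 20 to 120 N. Pads are 22 mm wide; open, the fingers measure 114 mm over their backs; the gripper's body (76 mm by 85 mm) begins 54 mm behind the grasp point. The pads swing forward as they close: fully open they stand 13 mm farther back than shut.
Start: joints at [1.094, 0.313, 0.046, 1.304, 0, 1.431], TCP at [0.19, 0.543, 0.231] pointing down, gripper open.
Joint ranges: [-2.76, 2.76], [-0.86, 1.69], [-1.03, 1.26], [-2.2, 2.34], [-1.47, 1.5], [-3.14, 3.14]. Speed limits (rad/s): [2.57, 2.57, 3.14, 3.14, 3.14, 3.14].

INTERFACE

Orientations are given as a unit quaternion [w, x, y, z].
In Python, from workcell import env gives the robot as it stands. The module is installed in compiled form; this text tells all that it offers.
- The arm moves only by the tool servo_tool, never from a script. Its argument "increments" is a list of rows, each an object of numbers: "grip": the closure, from 0 (fully open) to 1 (shut); "x", "y", "z": the shift along the tool's x, y, z in mm; "roll": the turn about the tool's z in degrees. In form: [{"grip": .., "x": .., "y": .., "z": .., "roll": ..}, ...]. A call has 1 to 5 rows; each row shifts and turns the commanded pose from where the row before left it, along the tool's axes as they then stand; what a row does not reach is not made up. A row lasts 1/12 s, in which the tool goes at most 41.7 mm and 7.16 degrees, less where a joint would pass 70% of its speed; a pose out of reach is approached as far as the arm can. A call is refused whole if a number of a shift passes 41.7 or a number of a turn 7.16, either way. A call with a gripper value outside its range is refused whole. The fingers move at their own pace and stop on an object; "grip_force" is the grip in N (left out, the last holds). Time passes only in rows, so rows that do not move let the fingers close. It gives the time, the measured TCP pose, the force, the opening and the grip force at its end, in the units of the state.
- env.get_state(): the state, without advancing time (a new reading comes with each control period).
- env.read_camera(name): name is "scene" or "top" or "wrist"; returns the picture (384x512x3 uint8, red, green, blue); there is no depth.
- env.get_calibration(name): a dict with "vertical_fov" (degrees; the focal length in pixels is half the picture's height over the tangent of half this angle, whatever the lens; pixels are square), "cx", "cy" (the principal point, pixels), "rvec" (rotation vector, rad) and "tvec" (3), from world to camera coordinates, as OpenCV has them; the wrist camera has in their place "tool_from_camera" (4x4, takes a point from camera to tool coordinates, whose origin is the TCP and whose axes are the flange's). Camera axes: x right, y down, z forward; pixel columns grow to the right and rows downward; lengths in m; the calibration is good to about 2 mm. A picture is of the moment at which its call begins: read the wrist's pose just before it. get_calibration takes no time and is no camera call.
- env.hand_in(): hands the job in; it is judged then, once.
The state is a dict: "clock": time; "joint_pos": joint angles; "qvel": joint speeds; "tau": joint torques, N m; "tcp_pos": TCP position; "orientation": TCP orientation; "wrist_force": force on the tool from outside, world axes, zero at the start; "ft_torque": the same for the moment, N m; "finger_gap": finger opening in m; "grip_force": force on a finger pad.
Only numpy, scipy, OpenCV 4.12 (cv2) and the standard library are available. Lean on these libraries where they do the work, as an engineer would, in place of code of your own. Each camera call takes 0.05 s, during which the arm holds its last target. There are 200 camera calls.

## Working session

There is one attempt and no reset: what is moved stays moved. The work goes in short steps, Python scripts to look and compute and a tool call to move; the robot and the scene stay as the last step left them, time stands still between calls to the robot, and variables do not carry over. Pictures are saved under pics/ and viewed, at most 10 in all, crops included, and the job is handed in when it is done.

Besides the shell and the picture viewer there is one more tool, called after "Request:" in YAML: its name, and indented under it one key for each argument. servo_tool: Moves the arm, as the interface text tells. Its arguments: {"type":"object","properties":{"increments":{"type":"array"},"grip_force":{"type":"number"}},"required":["increments"]}

```bash
mkdir -p pics; cat > h.py <<'E'
import numpy as np, cv2
from workcell import env
from scipy.spatial.transform import Rotation as R
def K(c):
    f=192/np.tan(np.radians(c["vertical_fov"])/2); return np.array([[f,0,c["cx"]],[0,f,c["cy"]],[0,0,1.]])
def cam(name,st=None):
    c=env.get_calibration(name)
    if name=="wrist":
        q=st["orientation"]; T=np.eye(4); T[:3,:3]=R.from_quat(q[1:]+q[:1] if isinstance(q,list) else np.r_[q[1:],q[0]]).as_matrix(); T[:3,3]=st["tcp_pos"]
        W=T@np.array(c["tool_from_camera"]); return K(c),W[:3,:3],W[:3,3]
    Rm=R.from_rotvec(np.ravel(c["rvec"])).as_matrix(); return K(c),Rm.T,-Rm.T@np.ravel(c["tvec"])
def pix2w(C,u,v,z):
    k,Rw,p=C; d=Rw@np.linalg.solve(k,[u,v,1.]); return p+d*(z-p[2])/d[2]
def w2pix(C,P):
    k,Rw,p=C; q=k@(Rw.T@(np.asarray(P)-p)); return q[:2]/q[2]
def shot(name,fn,crop=None,s=1.5):
    st=env.get_state(); im=env.read_camera(name); cv2.imwrite("pics/raw_"+fn,im[:,:,::-1])
    if crop: x0,y0,x1,y1=crop; im=im[y0:y1,x0:x1]
    cv2.imwrite("pics/"+fn,cv2.resize(im[:,:,::-1],None,fx=s,fy=s,interpolation=cv2.INTER_CUBIC)); return st
E
python3 - <<'E'
from h import *
for n in ("top","scene"): shot(n,n+"1.png")
print(env.get_calibration("top"),env.get_state())
print(env.get_calibration("wrist"))
E
```

```text
{'vertical_fov': 44.93369171066862, 'cx': 248.18750262829016, 'cy': 193.9736060061073, 'rvec': array([ 2.20119054, -2.14891568,  0.07355617]), 'tvec': array([-0.01295387,  0.55113761,  1.16897852])} {'clock': 0.1, 'joint_pos': array([ 1.09442518e+00,  3.13906933e-01,  4.51265992e-02,  1.30362175e+00,
       -1.75581996e-05,  1.43120127e+00]), 'qvel': array([-0.0004577 , -0.00313907,  0.00187568, -0.00082988, -0.00080838,
       -0.00039892]), 'tau': array([ 2.60292953e-03, -4.81724775e+01,  2.99245727e+01,  1.26670193e-02,
       -8.84684846e-05,  1.68188245e-05]), 'tcp_pos': array([0.18981019, 0.5422928 , 0.23052241]), 'orientation': array([-2.35016240e-04,  1.67593352e-01,  9.85855884e-01, -7.67761424e-04]), 'wrist_force': array([-0.38512157, -0.64185979, -0.23276888]), 'ft_torque': array([-0.0302396 , -0.02873717, -0.00240646]), 'grip_force': 0.0, 'finger_gap': 0.08553070635419455}
{'vertical_fov': 63.39790978086532, 'cx': 251.99582872677365, 'cy': 194.5416199866461, 'tool_from_camera': array([[ 3.60737602e-04, -9.59092604e-01, -2.83092294e-01,
         7.14606155e-02],
       [ 9.99999596e-01,  5.79093418e-04, -6.87644143e-04,
         2.23489274e-04],
       [ 8.23451296e-04, -2.83091932e-01,  9.59092425e-01,
        -1.41746091e-01],
       [ 0.00000000e+00,  0.00000000e+00,  0.00000000e+00,
         1.00000000e+00]])}
```

View pics/top1.png

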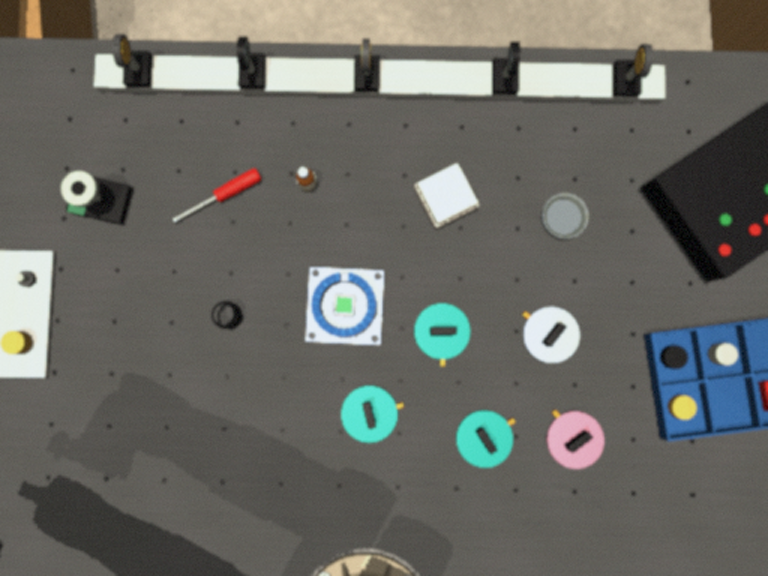

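The loose metal cover is the white disc at about (552,334) with its tab at (526,315). The blue rim is at about (344,305), and the notch seems to point up at (346,276). The other discs are turquoise or pink decoys.

```bash
python3 - <<'E'
from h import *
C=cam("top")
print(w2pix(C,env.get_state()["tcp_pos"])*1.5, C[2])
im=cv2.imread("pics/raw_top1.png")
a=cv2.resize(im[170:238,195:263],(400,400),interpolation=cv2.INTER_CUBIC);b=cv2.resize(im[190:258,332:400],(400,400),interpolation=cv2.INTER_CUBIC)
cv2.imwrite("pics/c1.png",np.hstack([a,b]))
for (u,v,z) in [(552,334,.011),(526,315,.008),(344,305,.052),(345,277,.052)]: print(pix2w(C,u/1.5,v/1.5,z))
E
```

```text
[-28.35056808 530.73073997] [ 0.45700068 -0.01489654  1.20886713]
[ 0.48550569 -0.3090434   0.011     ]
[ 0.51714271 -0.26503786  0.008     ]
[0.52434797 0.04640028 0.052     ]
[0.57119987 0.04602674 0.052     ]
```

View pics/c1.png

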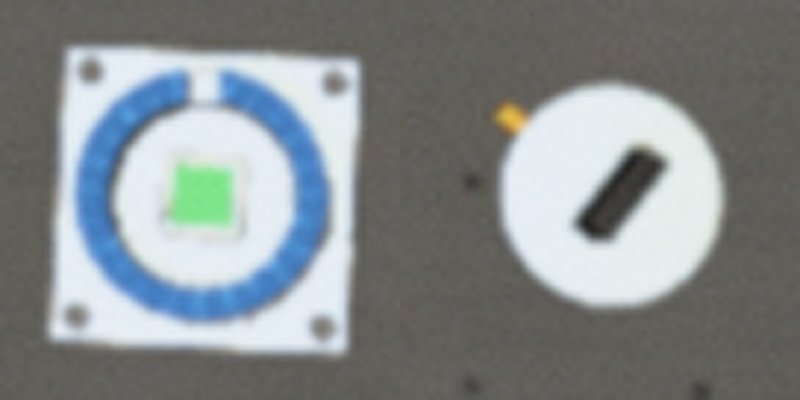

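The notch is at crop (205,85) and the rim centre at (202,195), so it points roughly along world +x. The cover centre is at crop (611,195) and its tab at (512,118). I'll go over the rim first for a close look.

Request:
servo_tool:
  increments:
    - {"grip":0,"x":-32,"y":-24}
    - {"grip":0,"x":-32,"y":-24}
    - {"grip":0,"x":-32,"y":-24}
    - {"grip":0,"x":-32,"y":-24}
    - {"grip":0,"x":-32,"y":-24}

```text
invalid input at $.increments[0]: expected keys grip, x, y, z, roll
```

Request:
servo_tool:
  increments:
    - {"grip":0,"x":-32,"y":-24}
    - {"grip":0,"x":-32,"y":-24}
    - {"grip":0,"x":-32,"y":-24}
    - {"grip":0,"x":-32,"y":-24}
    - {"grip":0,"x":-32,"y":-24}

```text
invalid input at $.increments[0]: expected keys grip, x, y, z, roll
```

Request:
servo_tool:
  increments:
    - {"grip":0,"x":-32,"y":-24}
    - {"grip":0,"x":-32,"y":-24}
    - {"grip":0,"x":-32,"y":-24}
    - {"grip":0,"x":-32,"y":-24}
    - {"grip":0,"x":-16,"y":-12}

```text
invalid input at $.increments[0]: expected keys grip, x, y, z, roll
```

```bash
cat >> h.py <<'E'
def plan(st,xy,yaw,z):
    q=st["orientation"]; M=R.from_quat(np.r_[q[1:],q[0]]).as_matrix(); d=np.r_[xy,z]-st["tcp_pos"]
    y=np.degrees(np.arctan2(M[1,1],M[0,1])); print("t",st["clock"],"tcp",st["tcp_pos"].round(4),"yaw",y.round(2),"tool shift mm",(M.T@d*1000).round(1),"roll",round(-((yaw-y+90)%180-90),2),"tilt",M[:2,2].round(4))
E
python3 - <<'E'
from h import *
st=shot("wrist","w1.png"); plan(st,[.4855,-.309],54.3,.23)
np.save("st_w1.npy",st,allow_pickle=True)
C=cam("wrist",st); print(w2pix(C,[.524,.046,.052])*1.5,w2pix(C,[.571,.046,.052])*1.5)
E
```

```text
t 0.1 tcp [0.1898 0.5423 0.2305] yaw 70.7 tool shift mm [-560.4 -705.8    1.5] roll 16.4 tilt [-0.0007 -0.0014]
[ 18.20487492 731.54610485] [ 42.84646454 761.6625236 ]
```

View pics/w1.png

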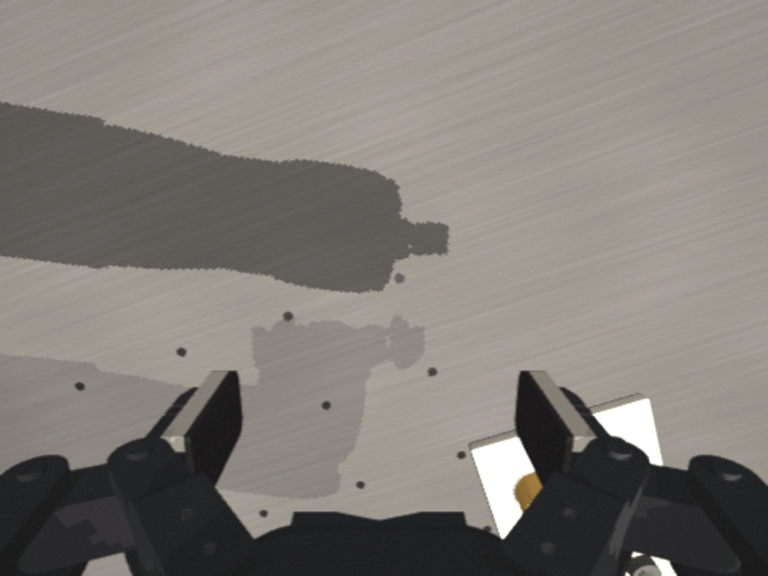

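The picture shows the move was refused (every key is required), so only bare table is visible. I'm repeating it, ending slightly beyond the rim so the camera sees it.

Request:
servo_tool:
  increments:
    - {"grip":0,"x":-33,"y":-23,"z":0,"roll":0}
    - {"grip":0,"x":-33,"y":-23,"z":0,"roll":0}
    - {"grip":0,"x":-33,"y":-23,"z":0,"roll":0}
    - {"grip":0,"x":-33,"y":-23,"z":0,"roll":0}
    - {"grip":0,"x":-33,"y":-23,"z":0,"roll":0}

```text
clock: 0.57
tcp_pos: [0.3082, 0.3781, 0.231]
orientation: [-0.0, 0.167, 0.986, -0.0]
wrist_force: [1.3, -0.6, -0.4]
finger_gap: 0.0854
grip_force: 0.0
```

Request:
servo_tool:
  increments:
    - {"grip":0,"x":-33,"y":-23,"z":0,"roll":0}
    - {"grip":0,"x":-33,"y":-23,"z":0,"roll":0}
    - {"grip":0,"x":-33,"y":-23,"z":0,"roll":0}
    - {"grip":0,"x":-33,"y":-23,"z":0,"roll":0}
    - {"grip":0,"x":-33,"y":-23,"z":0,"roll":0}

```text
clock: 0.98
tcp_pos: [0.4261, 0.2148, 0.2313]
orientation: [-0.0, 0.168, 0.986, 0.0]
wrist_force: [1.5, 1.2, -0.6]
finger_gap: 0.0855
grip_force: 0.0
```

Request:
servo_tool:
  increments:
    - {"grip":0,"x":-33,"y":-23,"z":0,"roll":0}
    - {"grip":0,"x":-33,"y":-23,"z":0,"roll":0}
    - {"grip":0,"x":-33,"y":-23,"z":0,"roll":0}
    - {"grip":0,"x":-33,"y":-23,"z":0,"roll":0}
    - {"grip":0,"x":-33,"y":-23,"z":0,"roll":0}

```text
clock: 1.4
tcp_pos: [0.5439, 0.0516, 0.2311]
orientation: [-0.0, 0.168, 0.986, 0.0]
wrist_force: [0.2, 0.6, 0.2]
finger_gap: 0.0858
grip_force: 0.0
```

```bash
python3 - <<'E'
from h import *
env.read_camera("wrist");env.read_camera("wrist")
st=shot("wrist","w2.png"); plan(st,[.4855,-.309],54.3,.23)
np.save("st_w2.npy",st,allow_pickle=True)
C=cam("wrist",st); print(w2pix(C,[.524,.046,.052])*1.5,w2pix(C,[.571,.046,.052])*1.5)
E
```

```text
t 1.5 tcp [0.5463 0.0488 0.2304] yaw 70.34 tool shift mm [ -63.2 -357.4    0.8] roll 16.04 tilt [ 0.001  -0.0013]
[363.5412305  231.52113072] [386.14274873 293.04122436]
```

View pics/w2.png

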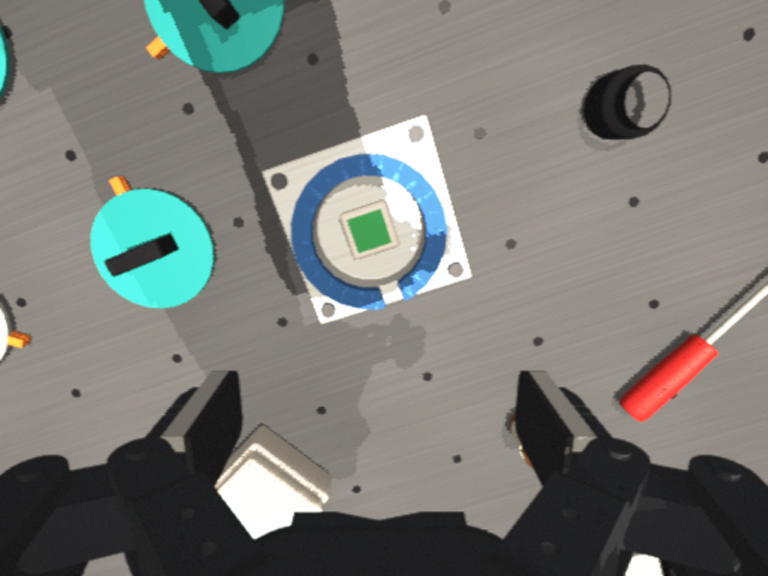

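The rim is at about (369,231) and its notch at (390,292), a real gap in the blue. I'll fit both in code on this picture, and take the cover's position from the top picture.

```bash
cat > rim.py <<'E'
from h import *
from scipy.optimize import minimize
def fit(im,C,c0,z=.052):
    hsv=cv2.cvtColor(im,cv2.COLOR_BGR2HSV); m=((hsv[...,0]>98)&(hsv[...,0]<122)&(hsv[...,1]>100)).astype(np.float32)
    m=cv2.GaussianBlur(m,(0,0),.8)
    th=np.radians(np.arange(0,360,2)); 
    def samp(c,r,t):
        k,Rw,p=C; P=np.stack([c[0]+r*np.cos(t),c[1]+r*np.sin(t),np.full_like(t,z)],1); q=((P-p)@Rw)@k.T; q=q[:,:2]/q[:,2:]
        return cv2.remap(m,q[:,0].astype(np.float32)[None],q[:,1].astype(np.float32)[None],1)[0]
    # ring top: between 40 and 54
    f=lambda c: -sum(samp(c,r,th).sum() for r in (.042,.045,.049,.052))+sum(samp(c,r,th).sum() for r in (.0365,.0385,.0555,.0575))
    c=minimize(f,c0,method="Nelder-Mead",options=dict(initial_simplex=np.array(c0)+np.array([[0,0],[.004,0],[0,.004]]))).x
    t=np.radians(np.arange(-45,45,.5)); g=1-np.mean([samp(c,r,t) for r in (.045,.047,.049,.051)],0); g[g<.3]=0
    return c,np.degrees((g*t).sum()/g.sum()),np.degrees(t[g>.5][[0,-1]])
if __name__=="__main__":
    st=np.load("st_w2.npy",allow_pickle=True).item()
    print("wrist",fit(cv2.imread("pics/raw_w2.png"),cam("wrist",st),[.524,.046]))
    print("top",fit(cv2.imread("pics/raw_top1.png"),cam("top"),[.524,.046]))
    C=cam("top"); P=lambda u,v,z:pix2w(C,332+(u-400)/400*68-.5,190+v/400*68-.5,z)
    c=P(611,195,.011); t=P(512,118,.011); f1=P(589,231,.041);f2=P(655,154,.041)
    print(c,t,np.degrees(np.arctan2(*(t-c)[1::-1])),(f1+f2)/2,np.degrees(np.arctan2(*(f2-f1)[1::-1])))
E
python3 rim.py
```

```text
wrist (array([0.52668624, 0.04862967]), np.float64(1.5625703614934914), array([-8. ,  9.5]))
top (array([0.52598708, 0.04762709]), np.float64(0.17353955798997753), array([-9.5, 10. ]))
[ 0.48550927 -0.30742995  0.011     ] [ 0.51811839 -0.26407971  0.011     ] 53.048611660728966 [ 0.48598774 -0.30478183  0.041     ] -39.849956144037286
```

Request:
servo_tool:
  increments:
    - {"grip":0,"x":-6,"y":-36,"z":0,"roll":0}
    - {"grip":0,"x":-6,"y":-36,"z":0,"roll":0}
    - {"grip":0,"x":-6,"y":-36,"z":0,"roll":0}
    - {"grip":0,"x":-6,"y":-36,"z":0,"roll":0}
    - {"grip":0,"x":-6,"y":-36,"z":0,"roll":0}

```text
clock: 1.97
tcp_pos: [0.511, -0.1262, 0.2313]
orientation: [-0.0, 0.167, 0.986, 0.0]
wrist_force: [-0.1, 0.1, 0.4]
finger_gap: 0.0855
grip_force: 0.0
```

Request:
servo_tool:
  increments:
    - {"grip":0,"x":-6,"y":-36,"z":10,"roll":0}
    - {"grip":0,"x":-6,"y":-36,"z":10,"roll":0}
    - {"grip":0,"x":-6,"y":-36,"z":10,"roll":0}
    - {"grip":0,"x":-6,"y":-36,"z":10,"roll":0}
    - {"grip":0,"x":-7,"y":-32,"z":10,"roll":0}

```text
clock: 2.38
tcp_pos: [0.4823, -0.303, 0.1809]
orientation: [-0.0, 0.167, 0.986, 0.0]
wrist_force: [0.8, 0.4, -0.1]
finger_gap: 0.0855
grip_force: 0.0
```

Request:
servo_tool:
  increments:
    - {"grip":0,"x":0,"y":0,"z":20,"roll":6}
    - {"grip":0,"x":0,"y":0,"z":20,"roll":6}
    - {"grip":0,"x":0,"y":0,"z":20,"roll":5.5}
    - {"grip":0,"x":0,"y":0,"z":0,"roll":0}

```text
clock: 2.72
tcp_pos: [0.4808, -0.2996, 0.1171]
orientation: [-0.004, 0.316, 0.949, 0.002]
wrist_force: [-0.9, 0.1, -1.0]
finger_gap: 0.0854
grip_force: 0.0
```

```bash
python3 - <<'E'
from h import *
env.read_camera("wrist")
st=shot("wrist","w3.png"); plan(st,[.4858,-.307],52.5,.12)
np.save("st_w3.npy",st,allow_pickle=True)
E
```

```text
t 2.7667 tcp [ 0.4816 -0.3002  0.1193] yaw 53.37 tool shift mm [-7.4 -3.  -0.8] roll 0.87 tilt [-0.0041  0.0038]
```

View pics/w3.png

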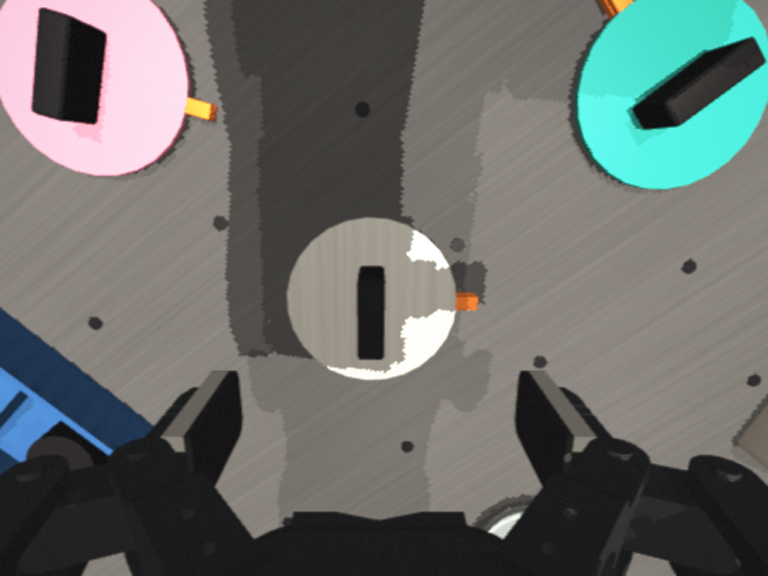

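The cover lies in view: its fin top spans (358..384, 266..359), the disc centre is at about (372,298), and the tab tip is at (477,301), to the right.

```bash
python3 - <<'E'
from h import *
st=np.load("st_w3.npy",allow_pickle=True).item(); C=cam("wrist",st)
P=lambda u,v,z:pix2w(C,u/1.5,v/1.5,z)
f=P(371,312,.041); c=P(372,298,.011); t=P(477,301,.011); a,b=P(370.5,266,.041),P(371.3,359,.041)
ang=np.degrees(np.arctan2(*(t-c)[1::-1])); fa=np.degrees(np.arctan2(*(b-a)[1::-1]))
print(f,c,t,np.hypot(*(t-c)[:2]),ang,fa,np.hypot(*(b-a)[:2]))
for y in (.5*(ang+fa+90),): plan(env.get_state(),((f+c)/2)[:2],y,.03)
E
```

```text
[ 0.48249136 -0.3048425   0.041     ] [ 0.48402066 -0.305845    0.011     ] [ 0.52062376 -0.25951279  0.011     ] 0.05904625223223445 51.69076258900308 -36.38195973072716 0.04892692976915483
t 2.8167 tcp [ 0.4827 -0.301   0.121 ] yaw 53.43 tool shift mm [-3.2 -3.2 90.9] roll 0.78 tilt [-0.0017  0.0018]
```

Request:
servo_tool:
  increments:
    - {"grip":0,"x":-3.5,"y":-3,"z":20,"roll":1}
    - {"grip":0,"x":0,"y":0,"z":25,"roll":0}
    - {"grip":0,"x":0,"y":0,"z":25,"roll":0}
    - {"grip":0,"x":0,"y":0,"z":20,"roll":0}
    - {"grip":0,"x":0,"y":0,"z":5,"roll":0}

```text
clock: 3.23
tcp_pos: [0.4835, -0.3056, 0.0249]
orientation: [-0.001, 0.322, 0.947, 0.001]
wrist_force: [1.0, 0.5, -0.9]
finger_gap: 0.0857
grip_force: 0.0
```

Request:
servo_tool:
  increments:
    - {"grip":0.4,"x":0,"y":0,"z":0,"roll":0}
    - {"grip":0.6,"x":0,"y":0,"z":0,"roll":0}
    - {"grip":0.6,"x":0,"y":0,"z":0,"roll":0}
    - {"grip":0.6,"x":0,"y":0,"z":0,"roll":0}
  grip_force: 40

```text
clock: 3.57
tcp_pos: [0.4854, -0.308, 0.0282]
orientation: [0.002, 0.324, 0.946, -0.001]
wrist_force: [-0.4, -0.2, -0.3]
finger_gap: 0.039
grip_force: 0.0
```

```bash
python3 - <<'E'
from h import *
plan(env.get_state(),[.484,-.3055],52.5,.0155)
shot("wrist","w4.png")
E
```

```text
t 3.5667 tcp [ 0.4854 -0.308   0.0282] yaw 52.24 tool shift mm [ 2.7  1.1 12.7] roll -0.26 tilt [ 0.0026 -0.0021]
```

View pics/w4.png

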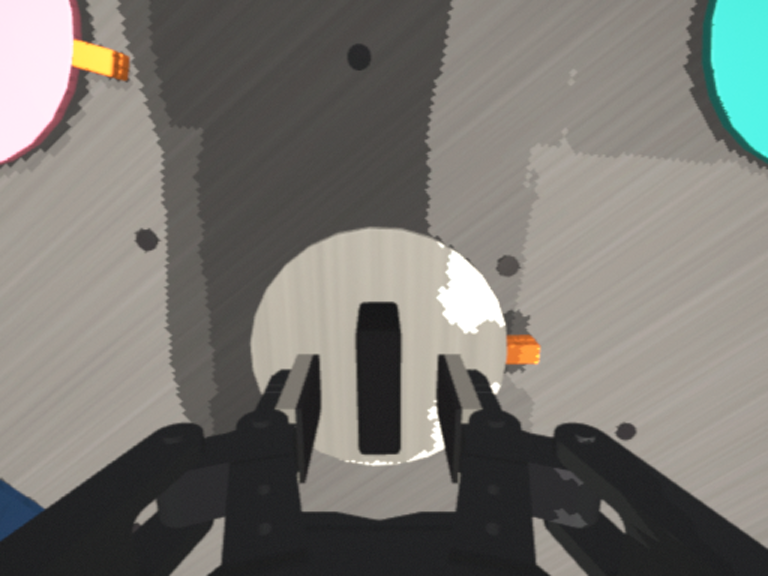

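The half-closed pads at x=310 and 448 straddle the fin, which is centred at x=379. The tool is about 12 mm too high, so I lower it and close.

Request:
servo_tool:
  increments:
    - {"grip":0.6,"x":2.5,"y":0.5,"z":6,"roll":0}
    - {"grip":0.6,"x":0,"y":0,"z":5.5,"roll":0}
    - {"grip":0.6,"x":0,"y":0,"z":0,"roll":0}
    - {"grip":0.6,"x":0,"y":0,"z":0,"roll":0}

```text
clock: 3.95
tcp_pos: [0.4819, -0.3047, 0.0141]
orientation: [-0.001, 0.324, 0.946, 0.0]
wrist_force: [-0.6, -0.0, -0.4]
finger_gap: 0.0343
grip_force: 0.0
```

Request:
servo_tool:
  increments:
    - {"grip":1,"x":0,"y":0,"z":0,"roll":0}
    - {"grip":1,"x":0,"y":0,"z":0,"roll":0}
    - {"grip":1,"x":0,"y":0,"z":0,"roll":0}
    - {"grip":1,"x":0,"y":0,"z":0,"roll":0}
    - {"grip":1,"x":0,"y":0,"z":0,"roll":0}

```text
clock: 4.37
tcp_pos: [0.4826, -0.3053, 0.0148]
orientation: [0.0, 0.324, 0.946, 0.0]
wrist_force: [0.1, 0.0, 0.4]
finger_gap: 0.0137
grip_force: 39.3
```

Request:
servo_tool:
  increments:
    - {"grip":1,"x":0,"y":0,"z":0,"roll":0}
    - {"grip":1,"x":0,"y":0,"z":0,"roll":0}

```text
clock: 4.53
tcp_pos: [0.4825, -0.3053, 0.0148]
orientation: [0.0, 0.324, 0.946, -0.0]
wrist_force: [-0.2, -1.2, -0.1]
finger_gap: 0.0133
grip_force: 39.3
```

Request:
servo_tool:
  increments:
    - {"grip":1,"x":0,"y":0,"z":-5,"roll":0}
    - {"grip":1,"x":0,"y":0,"z":-15,"roll":0}
    - {"grip":1,"x":0,"y":0,"z":-35,"roll":0}
    - {"grip":1,"x":0,"y":0,"z":-40,"roll":0}
    - {"grip":1,"x":0,"y":0,"z":-25,"roll":0}
  grip_force: 60

```text
clock: 4.95
tcp_pos: [0.4829, -0.3055, 0.138]
orientation: [0.001, 0.324, 0.946, -0.0]
wrist_force: [1.0, -1.7, -1.7]
finger_gap: 0.013
grip_force: 58.6
```

Request:
servo_tool:
  increments:
    - {"grip":1,"x":9,"y":15,"z":0,"roll":0}
    - {"grip":1,"x":18,"y":30,"z":0,"roll":0}
    - {"grip":1,"x":18,"y":30,"z":0,"roll":0}
    - {"grip":1,"x":18,"y":30,"z":0,"roll":0}
    - {"grip":1,"x":18,"y":30,"z":0,"roll":0}

```text
clock: 5.37
tcp_pos: [0.5007, -0.1474, 0.1349]
orientation: [-0.0, 0.324, 0.946, 0.0]
wrist_force: [1.0, 0.5, -1.6]
finger_gap: 0.013
grip_force: 58.8
```

Request:
servo_tool:
  increments:
    - {"grip":1,"x":18,"y":30,"z":0,"roll":0}
    - {"grip":1,"x":18,"y":30,"z":0,"roll":0}
    - {"grip":1,"x":18,"y":30,"z":0,"roll":0}
    - {"grip":1,"x":18,"y":30,"z":0,"roll":0}
    - {"grip":1,"x":18,"y":30,"z":0,"roll":0}

```text
clock: 5.78
tcp_pos: [0.5215, 0.0266, 0.1349]
orientation: [-0.0, 0.324, 0.946, 0.0]
wrist_force: [0.6, -0.6, -2.1]
finger_gap: 0.0134
grip_force: 58.8
```

Request:
servo_tool:
  increments:
    - {"grip":1,"x":10,"y":18,"z":0,"roll":4}
    - {"grip":1,"x":0,"y":0,"z":0,"roll":7}
    - {"grip":1,"x":0,"y":0,"z":0,"roll":7}
    - {"grip":1,"x":0,"y":0,"z":0,"roll":7}
    - {"grip":1,"x":0,"y":0,"z":0,"roll":7}

```text
clock: 6.2
tcp_pos: [0.5247, 0.0457, 0.1347]
orientation: [-0.0, 0.574, 0.819, -0.0]
wrist_force: [-0.5, -0.5, -2.4]
finger_gap: 0.013
grip_force: 58.9
```

Request:
servo_tool:
  increments:
    - {"grip":1,"x":0,"y":0,"z":0,"roll":7}
    - {"grip":1,"x":0,"y":0,"z":0,"roll":7}
    - {"grip":1,"x":0,"y":0,"z":0,"roll":4}
    - {"grip":1,"x":0,"y":0,"z":0,"roll":0}
    - {"grip":1,"x":0,"y":0,"z":0,"roll":0}

```text
clock: 6.62
tcp_pos: [0.5248, 0.0452, 0.1348]
orientation: [-0.0, 0.693, 0.721, -0.0]
wrist_force: [-0.3, 0.2, -1.9]
finger_gap: 0.0127
grip_force: 58.9
```

```bash
python3 - <<'E'
from h import *
st=shot("wrist","w5.png"); plan(st,[.5263,.048],1,.13)
np.save("st_w5.npy",st,allow_pickle=True)
C=cam("wrist",st); print(w2pix(C,[.5263,.048,.052])*1.5)
E
```

```text
t 6.6167 tcp [0.5248 0.0452 0.1348] yaw 2.33 tool shift mm [2.7 1.6 4.8] roll 1.33 tilt [-0.0005  0.0002]
[380.07659509 297.25775462]
```

View pics/w5.png

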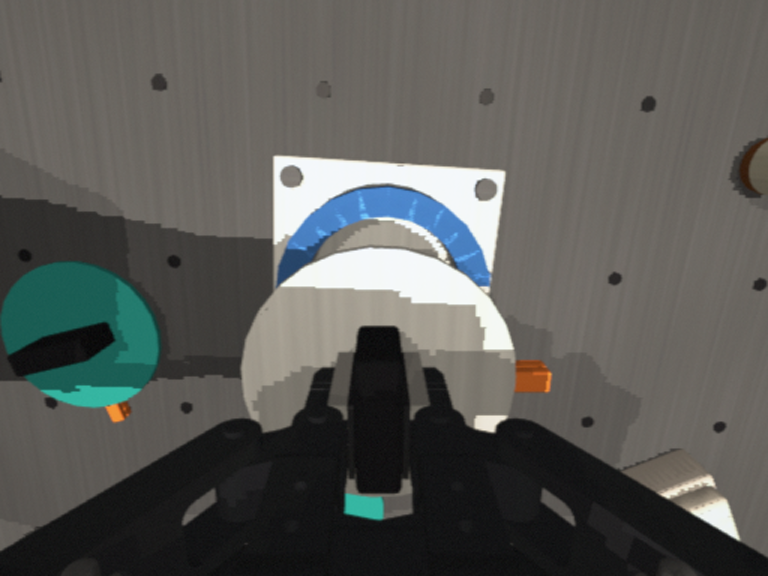

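The held cover is in view: disc edge points are (378,247) at the top, (243,372) left and (515,365) right, and the tab tip is at about (551,371). The rim is below it at about (380,297).

```bash
python3 - <<'E'
from h import *
from scipy.optimize import least_squares
st=np.load("st_w5.npy",allow_pickle=True).item(); C=cam("wrist",st); t=st["tcp_pos"]
P=lambda u,v,z:pix2w(C,u/1.5,v/1.5,z)[:2]
zt=t[2]-.0038
pts=np.array([P(u,v,zt) for u,v in [(378,247),(243,372),(515,365)]])
c=least_squares(lambda c:np.hypot(*(pts-c).T)-.048,t[:2]); print("disc centre-tcp mm (world)",(c.x-t[:2])*1e3,c.fun*1e3)
tp=P(551,371,zt-.005); print("tab",(tp-c.x)*1e3,np.degrees(np.arctan2(*(tp-c.x)[::-1])))
import rim
im=cv2.imread("pics/raw_w5.png")
k=[P(u,v,.052) for u,v in [(385,185),(283,262),(489,262)]]
r=least_squares(lambda c:np.hypot(*(np.array(k)-c).T)-.054,[.526,.048]); print("rim from edge",r.x,r.fun*1e3)
E
```

```text
disc centre-tcp mm (world) [ 1.24709698 -4.43121613] [ 0.26896351 -1.03338224 -1.03910291]
tab [60.74306024  5.24894854] 4.938792610569145
rim from edge [0.52913754 0.04911462] [ 0.26048745 -0.40755473 -0.40444377]
```

Request:
servo_tool:
  increments:
    - {"grip":1,"x":3,"y":1,"z":10,"roll":1.5}
    - {"grip":1,"x":3,"y":1,"z":20,"roll":0}
    - {"grip":1,"x":0,"y":0,"z":18,"roll":0}
    - {"grip":1,"x":0,"y":0,"z":5,"roll":0}
    - {"grip":1,"x":0,"y":0,"z":0,"roll":0}

```text
clock: 7.08
tcp_pos: [0.5254, 0.0513, 0.0802]
orientation: [-0.001, 0.702, 0.712, -0.001]
wrist_force: [-0.2, -0.4, -2.2]
finger_gap: 0.0131
grip_force: 58.8
```

```bash
python3 - <<'E'
from h import *
env.read_camera("wrist"); env.read_camera("wrist")
st=shot("wrist","w6.png"); plan(st,[.527,.0515],.5,.082)
np.save("st_w6.npy",st,allow_pickle=True)
S=cam("scene"); u=w2pix(S,[.527,.048,.06]); print(u,S[2])
im=env.read_camera("scene"); cv2.imwrite("pics/raw_s6.png",im[:,:,::-1])
x,y=u.astype(int); a=im[y-50:y+50,x-50:x+50,::-1]; w=cv2.imread("pics/raw_w6.png")[130:330,130:400]
print(a.shape,x,y)
cv2.imwrite("pics/m6.png",np.hstack([cv2.resize(w,(486,360),interpolation=2),cv2.resize(a,(310,360) if 0 else (310,310),interpolation=2).copy() if 0 else cv2.copyMakeBorder(cv2.resize(a,(310,310),interpolation=2),0,50,0,0,0)]))
E
```

```text
t 7.1833 tcp [0.5272 0.0512 0.0823] yaw 0.73 tool shift mm [ 0.3 -0.2  0.3] roll 0.23 tilt [0.0001 0.0001]
[270.70994581 199.01464858] [0.95193433 0.67939796 0.74686188]
(100, 100, 3) 270 199
```

View pics/m6.png

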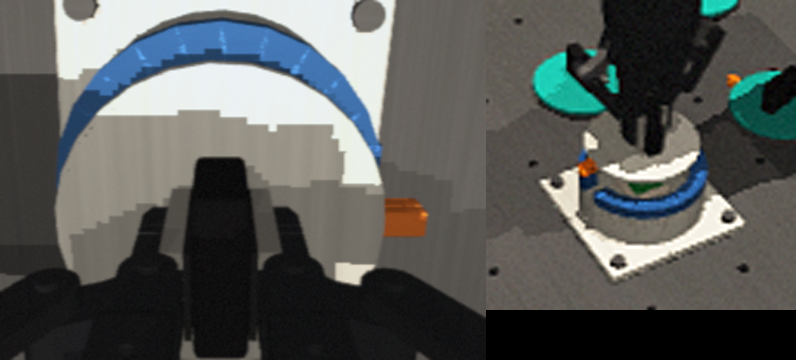

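```bash
python3 - <<'E'
from h import *
from scipy.optimize import least_squares
st=np.load("st_w6.npy",allow_pickle=True).item(); C=cam("wrist",st); t=st["tcp_pos"]
P=lambda u,v,z:pix2w(C,u/1.8+130-.25,v/1.8+130-.25,z)[:2]
def circ(p,z,r):
    p=np.array([P(u,v,z) for u,v in p]); s=least_squares(lambda c:np.hypot(*(p-c).T)-r,t[:2]); return s.x,s.fun*1e3
zt=t[2]-.0038
d,e=circ([(220,63),(55,208),(385,205),(110,102),(335,102)],zt,.048); print("disc",d,(d-t[:2])*1e3,e)
r,e=circ([(220,13),(112,60),(320,50),(62,155),(377,140)],.052,.054); print("rim",r,e,"move mm",(r-d)*1e3)
tp=P(428,210,zt-.005); print("tab",(tp-d)*1e3,np.degrees(np.arctan2(*(tp-d)[::-1])))
E
```

```text
disc [0.52811704 0.04692832] [ 0.92836696 -4.22795588] [ 0.00840769 -0.34748901 -0.72947051 -0.20357494  0.39293768]
rim [0.52823305 0.04975748] [ 1.42485927 -0.76366936 -0.33880231 -1.02684534 -1.3487673 ] move mm [0.11600641 2.82916246]
tab [61.1241542   3.85396117] 3.6078010790749064
```

In the merged picture the disc is horizontally centred on the rim (disc 55..385, rim about 62..379). The scene view has the orange tab right over the notch at (588,168). I'll lower it gently while watching the force.

Request:
servo_tool:
  increments:
    - {"grip":1,"x":1.2,"y":0,"z":4,"roll":1}
    - {"grip":1,"x":0,"y":0,"z":4,"roll":0}
    - {"grip":1,"x":0,"y":0,"z":4,"roll":0}
    - {"grip":1,"x":0,"y":0,"z":2,"roll":0}
    - {"grip":1,"x":0,"y":0,"z":0,"roll":0}

```text
clock: 7.7
tcp_pos: [0.5264, 0.0525, 0.0671]
orientation: [-0.001, 0.709, 0.705, -0.0]
wrist_force: [-0.1, -0.2, -2.5]
finger_gap: 0.0131
grip_force: 58.9
```

Request:
servo_tool:
  increments:
    - {"grip":1,"x":0,"y":0,"z":1.5,"roll":0}
    - {"grip":1,"x":0,"y":0,"z":1.5,"roll":0}
    - {"grip":1,"x":0,"y":0,"z":0,"roll":0}

```text
clock: 7.95
tcp_pos: [0.5269, 0.0524, 0.0645]
orientation: [-0.0, 0.709, 0.705, -0.0]
wrist_force: [0.4, -0.5, -1.9]
finger_gap: 0.0129
grip_force: 58.9
```

No contact below the tab-on-rim height (0.0668), so the tab is entering the notch. I continue down.

Request:
servo_tool:
  increments:
    - {"grip":1,"x":0,"y":0,"z":1.5,"roll":0}
    - {"grip":1,"x":0,"y":0,"z":1,"roll":0}
    - {"grip":1,"x":0,"y":0,"z":0,"roll":0}

```text
clock: 8.2
tcp_pos: [0.5269, 0.0524, 0.0621]
orientation: [-0.0, 0.709, 0.705, -0.0]
wrist_force: [0.3, 0.2, -2.1]
finger_gap: 0.0131
grip_force: 58.9
```

Request:
servo_tool:
  increments:
    - {"grip":1,"x":0,"y":0,"z":0.8,"roll":0}
    - {"grip":1,"x":0,"y":0,"z":0,"roll":0}

```text
clock: 8.37
tcp_pos: [0.5269, 0.0524, 0.0614]
orientation: [-0.0, 0.709, 0.705, -0.0]
wrist_force: [-0.4, -0.4, -1.9]
finger_gap: 0.0132
grip_force: 58.9
```

Request:
servo_tool:
  increments:
    - {"grip":1,"x":0,"y":0,"z":0.6,"roll":0}
    - {"grip":1,"x":0,"y":0,"z":0,"roll":0}

```text
clock: 8.53
tcp_pos: [0.5271, 0.0524, 0.0609]
orientation: [0.0, 0.709, 0.705, 0.0]
wrist_force: [0.0, -0.4, -2.5]
finger_gap: 0.0128
grip_force: 59.0
```

Request:
servo_tool:
  increments:
    - {"grip":1,"x":0,"y":0,"z":0.5,"roll":0}
    - {"grip":1,"x":0,"y":0,"z":0,"roll":0}

```text
clock: 8.7
tcp_pos: [0.527, 0.0524, 0.0608]
orientation: [0.0, 0.709, 0.705, 0.0]
wrist_force: [-2.4, 0.3, 2.2]
finger_gap: 0.0128
grip_force: 59.6
```

Contact came at 0.0608, exactly the home height. I release and back off.

Request:
servo_tool:
  increments:
    - {"grip":0.7,"x":0,"y":0,"z":0,"roll":0}
    - {"grip":0.5,"x":0,"y":0,"z":0,"roll":0}
    - {"grip":0.4,"x":0,"y":0,"z":0,"roll":0}
    - {"grip":0.4,"x":0,"y":0,"z":0,"roll":0}

```text
clock: 9.03
tcp_pos: [0.5272, 0.0524, 0.0604]
orientation: [0.0, 0.709, 0.705, 0.0]
wrist_force: [-0.4, -0.4, 0.8]
finger_gap: 0.0514
grip_force: 0.0
```

Request:
servo_tool:
  increments:
    - {"grip":0.4,"x":0,"y":0,"z":-5,"roll":0}
    - {"grip":0.4,"x":0,"y":0,"z":-15,"roll":0}
    - {"grip":0.4,"x":0,"y":0,"z":-30,"roll":0}
    - {"grip":0.4,"x":0,"y":0,"z":-40,"roll":0}
    - {"grip":0.4,"x":0,"y":0,"z":-20,"roll":0}

```text
clock: 9.45
tcp_pos: [0.5283, 0.0524, 0.1746]
orientation: [0.002, 0.709, 0.705, 0.001]
wrist_force: [0.5, 0.1, -0.1]
finger_gap: 0.0512
grip_force: 0.0
```

```bash
python3 - <<'E'
from h import *
env.read_camera("wrist"); env.read_camera("wrist")
shot("wrist","w7.png"); im=env.read_camera("scene")[149:249,220:320,::-1]; w=cv2.imread("pics/raw_w7.png")[100:330,100:400]
cv2.imwrite("pics/m7.png",np.hstack([cv2.resize(w,(470,360),interpolation=2),cv2.copyMakeBorder(cv2.resize(im,(320,320),interpolation=2),0,40,0,0,0)]))
print(env.get_state()["clock"])
E
```

```text
9.65
```

View pics/m7.png

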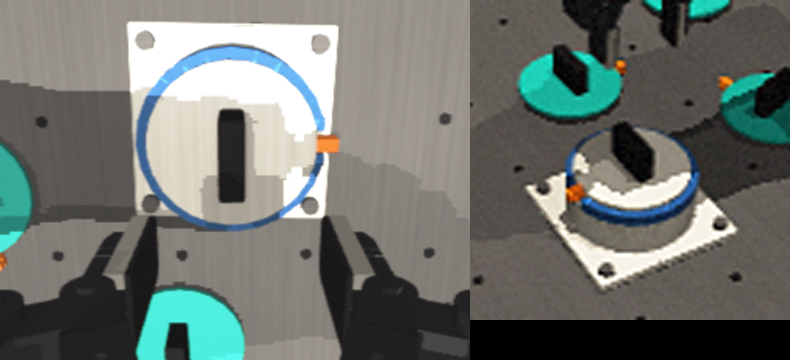

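The cover sits level on the blue rim. Its tab is in the notch at (327,144) and (576,191), and the gripper is clear. I'm handing in.

```bash
python3 -c "
from workcell import env
print(env.hand_in())"
```

```text
the job is handed in; nothing more can be done
None
```

The cover sits level and fully home on the rim with its tab in the notch, released with the gripper clear; the job was handed in at about 9.7 s, and hand-in returned no verdict.

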